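# Kick down the table easel's stand and hold the easel plumb

### The arm

A 7-joint arm with a two-finger parallel gripper is mounted at the origin on the work surface. World frame = base frame: x ahead of the robot, y to its left, z up, the work surface at z = 0. Lengths are in mm, angles in degrees, forces in N, time in s.
With the tool pointing down it reaches from about 400 to 850 mm from the base axis. Payload 6.9 kg.
Tool frame: the origin (TCP) lies at the very end of the fingers, on their centre line; the grasp point (between the pads) lies arm.pinch_z behind it (arm.pinch_z is the distance from the TCP to the grasp point, in mm); z points along the fingers, y is the line along which they close (so a half turn about z gives the same grasp; the last joint's range is limited). The gripper opens to 85 mm and grips with 20 to 120 N. Pads are 22 mm wide; open, the fingers measure 114 mm over their backs; the gripper's body (76 mm by 85 mm) begins 54 mm behind the grasp point. The pads swing forward as they close: fully open they stand 13 mm farther back than shut.
Start: joints at [6.045, 29.078, -13.613, 85.955, 7.202, 65.827, -8.869], TCP at [624.989, -0.025, 231.275] pointing down, gripper open.
Joint ranges: [-176.47, 176.47], [-13.61, 117.27], [-81.72, 77.17], [0.22, 143.17], [-87.28, 267.28], [10, 112.55], [-165.47, 165.47]. Speed limits (degrees/s): [136.94, 136.94, 180, 180, 180, 180, 180].

### API

Orientations are given as [roll, pitch, yaw] about the fixed x, y, z axes, in that order (R = Rz(yaw) Ry(pitch) Rx(roll)).
In Python, from rig import status, cams, arm gives the robot as it stands. The module is installed in compiled form; this text tells all that it offers.
- The arm moves only by the tool drive_tool, never from a script. Its argument "motion" is a list of rows, each a list of 5 numbers: the shift along the tool's x, y, z each as a share of 20 mm, from -1 to 1, then the turn about the tool's z as a share of pi/2 rad, from -1 to 1, then the finger opening in mm, from 0 to 85.4. A call has 1 to 20 rows; each row shifts and turns the commanded pose from where the row before left it, along the tool's axes as they then stand; what a row does not reach is not made up. A row lasts 1/12 s, in which the tool goes at most 41.7 mm and 7.16 degrees, less where a joint would pass 70% of its speed; a pose out of reach is approached as far as the arm can. A call with a number of a shift or a turn outside -1 to 1 is refused whole. A call with a gripper value outside its range is refused whole. The fingers move at their own pace and stop on an object; "newtons" is the grip in N (left out, the last holds). Time passes only in rows, so rows that do not move let the fingers close. It gives the time, the measured TCP pose, the force, the opening and the grip force at its end, in the units of the state.
- status.read_state(): the state, without advancing time (a new reading comes with each control period).
- cams.snapshot(name): name is "scene" or "side" or "wrist"; returns (picture, depth): 400x640x3 uint8, red, green, blue; 400x640 float32, mm along the optical axis (not along the pixel's ray), 0 where there is no reading.
- cams.camera_model(name): a dict with "intrinsics" (3x3 intrinsics, pixels), "rvec" (rotation vector, rad) and "tvec" (3), from world to camera coordinates, as OpenCV has them; the wrist camera has in their place "mount" (4x4, takes a point from camera to tool coordinates, whose origin is the TCP and whose axes are the flange's). Camera axes: x right, y down, z forward; pixel columns grow to the right and rows downward; lengths in mm; the calibration is good to about 2 mm. A picture is of the moment at which its call begins: read the wrist's pose just before it. camera_model takes no time and is no camera call.
- arm.job_done(): hands the job in; it is judged then, once.
The state is a dict: "time": time; "qpos": joint angles; "joint_vel": joint speeds; "joint_torque": joint torques, N m; "tcp_pos": TCP position; "tool_rot": TCP orientation; "contact_force": force on the tool from outside, world axes, zero at the start; "wrist_torque": the same for the moment, N m; "finger_gap": finger opening in mm; "grasp_force": force on a finger pad.
Only numpy, scipy, OpenCV 4.12 (cv2) and the standard library are available. Lean on these libraries where they do the work, as an engineer would, in place of code of your own. Each camera call takes 0.05 s, during which the arm holds its last target. There are 200 camera calls.

### The job

The bare table easel leans on the paint chest, and the lidded jar stands where its kickstand has to come down: move the jar to the middle of the gap between the two paint tins, standing in line with them. Then flip the kickstand on the easel's back down past its dead centre until it snaps against its stop, take the easel by its top rail, bring it up off the chest until it stands plumb on its own two feet, and finish while still holding it there so that it cannot tip, leaning neither on the chest nor on its kickstand. Tip nothing over and leave everything else where it is.

Things in the scene. Friction and masses are not known exactly. Their poses are not given: they have to be found in the camera images.
- top_rail (a point): Centre of the easel's top rail, where to hold it: a bar 22 mm thick (own y) by 24 mm high, 158 mm long between the uprights, 283 mm above the feet's underside. Bare beech H-frame, 202 mm wide (own x), 22 mm thick, 295 mm tall (own z), about 0.9 kg; own +y is its back. It starts leaning 0.38 rad forward (z tilts to own -y), uprights on the chest's top edge. This orientation is the easel's
- feet (a point): Point of the easel half-way between its two feet, at their underside (own z = 0). The feet are rubber balls of radius 11 mm at own x = -90 and +90 mm, centres at own z = 11 mm: the easel rocks on them about the line through the balls' centres and cannot stand by itself: let go plumb, it tips forward. A ledge 55 mm up juts 53 mm forward and is 260 mm wide. Same orientation as top_rail
- pivot (a point): Pivot (hub) of the kickstand on the back of the easel's middle crossbar: own y = +32 mm, own z = 120 mm. The pivot axis is the easel's own x; a small tension spring crosses it from a pin on the bracket to a pin on the leg 30 mm out. Same orientation as top_rail
- toe (a point): Point on the kickstand's axis 110 mm from the pivot, in the middle of its rubber toe. The kickstand is a steel rod 10 mm thick with a rubber toe 15 mm thick from 90 to 125 mm from the pivot (its end); it stows pointing up, and swings backwards (easel's own +y) and down in the easel's middle plane
- stand (a joint): Kickstand angle (rad): 0 = stowed, 20 degrees backwards of the easel's own +z (up); 2.15 = down at its stop, 37 degrees backwards of own -z. A visible tension spring drives it to stowed below about 1.07 and to down above it (0.12 N m at the ends). With the easel plumb and the stand down the toe is about 15 mm off the table; it would touch at 8 degrees of backward lean
- chest: Fixed wooden paint chest 300 mm (own x) by 200 mm (own y) by 210 mm high, origin at the centre of its underside; the easel leans on the top edge of its own +y side. Some sketchbooks lie on it, up to 232 mm high
- jar_mid (a point): Middle (half-way up) of the lidded glass jar, 56 mm in diameter and 100 mm high, 0.28 kg, standing behind the easel where the kickstand comes down
- tin_a: One of the two equal paint tins, 75 mm in diameter and 85 mm high, origin at the centre of its underside; the other stands 180 mm from it
- tin_b: The other paint tin, same size, origin at the centre of its underside
- gap (a point): Point on the table midway between the two tins, where the jar is to stand
- brushpot: Bystander: white pot 76 mm in diameter, 100 mm high, with brushes up to 270 mm high; origin at the centre of its underside
- tube1: Bystander: paint tube lying on the table, 120 x 36 mm, 23 mm high
- tube2: Bystander: another paint tube like it
- knife: Bystander: palette knife 210 mm long lying on the table
- squeeze: Bystander: white bottle 54 mm in diameter, 160 mm high
- rinse: Bystander: empty glass 72 mm in diameter, 85 mm high
Not all that is in view belongs to the job. What is shaped like the tin_a but orange or turquoise is not meant.

How it is judged:
By the outcome, as a careful person would: the job done as asked, in the order asked, and still so for the second after the job is handed in, while the arm keeps its last pose, push and grip.
It also fails if it takes over 69 s, if anything falls off the work surface, if the arm or the gripper's body presses on something with over 40 N, if the wrist force passes 120 N, or if a joint passes its speed limit or range.

## Working session

There is one attempt and no reset: what is moved stays moved. The work goes in short steps, Python scripts to look and compute and a tool call to move; the robot and the scene stay as the last step left them, time stands still between calls to the robot, and variables do not carry over. Pictures are saved under pics/ and viewed, at most 10 in all, crops included, and the job is handed in when it is done.

Besides the shell and the picture viewer there is one more tool, called after "Request:" in YAML: its name, and indented under it one key for each argument. drive_tool: Moves the arm, as the interface text tells. Its arguments: {"type":"object","properties":{"motion":{"type":"array","items":{"type":"array","items":{"type":"number"}}},"newtons":{"type":"number"}},"required":["motion"]}

```bash
mkdir -p pics; cat > h.py <<'E'
import numpy as np, cv2
from rig import status, cams, arm
from scipy.spatial.transform import Rotation as R
def snap(n,f):
    s=status.read_state(); p,d=cams.snapshot(n); cv2.imwrite(f'pics/{f}.png',p[:,:,::-1]); np.save(f'pics/{f}.npy',d); return s,p,d
def toworld(n,uv,d,s=None):
    m=cams.camera_model(n); K=np.array(m['intrinsics']); uv=np.atleast_2d(uv).astype(float); d=np.atleast_1d(d)
    pc=np.c_[(uv[:,0]-K[0,2])/K[0,0]*d,(uv[:,1]-K[1,2])/K[1,1]*d,d]
    if n=='wrist':
        M=np.array(m['mount']); pt=pc@M[:3,:3].T+M[:3,3]
        return pt@R.from_euler('xyz',s['tool_rot'],degrees=True).as_matrix().T+s['tcp_pos']
    Rm=cv2.Rodrigues(np.array(m['rvec'],float))[0]; return (pc-np.array(m['tvec']).ravel())@Rm
def cloud(n,d,s=None):
    v,u=np.mgrid[0:400,0:640]; return toworld(n,np.c_[u.ravel(),v.ravel()],d.ravel(),s).reshape(400,640,3)
E
python3 - <<'E'
from h import *
s=status.read_state();print(s, arm.pinch_z)
for n in('scene','side'):
    snap(n,n); m=cams.camera_model(n); print(n,m)
print(cams.camera_model('wrist'))
E
```

```text
{'time': 0.0, 'qpos': array([  6.04434949,  29.126005  , -13.60816885,  86.00748511,
         7.20085759,  65.8269463 ,  -8.86924589]), 'joint_vel': array([ 0.01277563, -0.05205957, -0.08777154,  0.14581419, -0.10764258,
        0.00816376,  0.03150932]), 'joint_torque': array([ 1.19726570e-03, -6.20588279e+01, -2.18696728e+00, -2.49655455e+01,
        1.23123583e-02,  1.21321963e-02,  2.04169703e-05]), 'tcp_pos': array([ 6.24506537e+02, -7.65954920e-02,  2.30431375e+02]), 'tool_rot': array([-1.79898180e+02,  1.13451937e-03,  8.99999894e+01]), 'contact_force': array([-0.57684222, -0.23063577, -0.00767095]), 'wrist_torque': array([0.0561388 , 0.03277692, 0.05101755]), 'grasp_force': 0.0, 'finger_gap': 85.42543788592413} 18.700000000000003
scene {'intrinsics': array([[380.03469036,   0.        , 318.78190571],
       [  0.        , 380.03469036, 200.8857529 ],
       [  0.        ,   0.        ,   1.        ]]), 'rvec': array([ 2.25259126,  0.78470156, -0.29933923]), 'tvec': array([-486.17673463,  -78.92931052, 1419.42527072])}
side {'intrinsics': array([[376.30404517,   0.        , 319.20598132],
       [  0.        , 376.30404517, 197.50077672],
       [  0.        ,   0.        ,   1.        ]]), 'rvec': array([ 0.69294922, -2.68286525,  1.06717287]), 'tvec': array([549.2039133 , 265.74951264, 840.08119522])}
{'intrinsics': array([[328.53469211,   0.        , 317.4304273 ],
       [  0.        , 328.53469211, 195.89690934],
       [  0.        ,   0.        ,   1.        ]]), 'mount': array([[ 3.78053160e-04, -9.58953312e-01, -2.83563752e-01,
         7.18113965e+01],
       [ 9.99999395e-01,  6.96313421e-05,  1.09774159e-03,
        -6.43472577e-01],
       [-1.03293801e-03, -2.83563996e-01,  9.58952759e-01,
        -1.42138758e+02],
       [ 0.00000000e+00,  0.00000000e+00,  0.00000000e+00,
         1.00000000e+00]])}
```

View pics/scene.png

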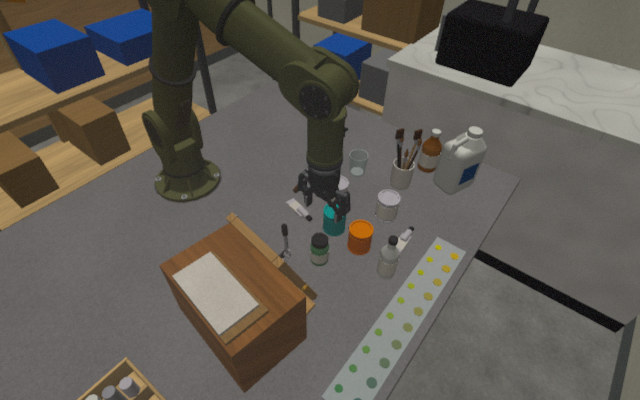

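View pics/side.png

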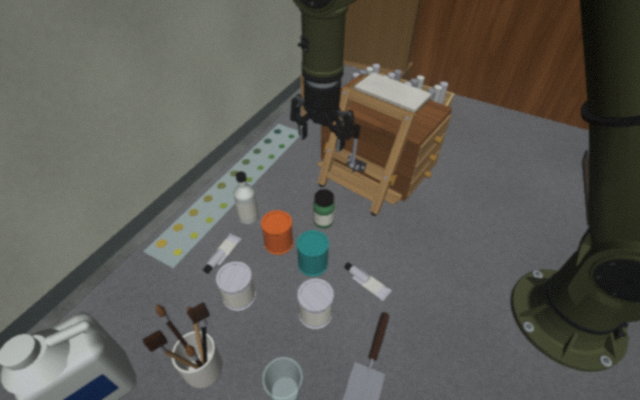

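The scene picture shows the easel behind the chest, hidden from that camera, with the jar at about (319,249). In the side picture the jar is at (323,208). The two white tins are at (236,285) and (316,303). The orange one (278,232) and the turquoise one (313,252) are decoys, since the task excludes those colours. I'll confirm this in a crop.

```bash
python3 - <<'E'
from h import *
im=cv2.imread('pics/side.png'); 
c=cv2.resize(im[60:340,180:460],None,fx=2.1,fy=2.1,interpolation=cv2.INTER_CUBIC); cv2.imwrite('pics/crop1.png',c)
P=cloud('side',np.load('pics/side.npy'))
def circ(name,u0,v0,u1,v1,zl,zh):
    Q=P[v0:v1,u0:u1].reshape(-1,3); Q=Q[(Q[:,2]>zl)&(Q[:,2]<zh)]
    (x,y),r=cv2.minEnclosingCircle(Q[:,:2].astype(np.float32)); print(name,len(Q),x.__round__(1),y.__round__(1),'r',round(r,1),'med',np.median(Q,0).round(1))
circ('tinA',212,258,260,312,80,92)
circ('tinB',294,276,338,330,80,92)
circ('org',258,208,298,256,80,92)
circ('turq',292,228,332,278,80,92)
circ('jartop',310,184,338,204,92,108)
circ('jarbody',308,184,340,230,15,70)
circ('sq',230,168,262,226,20,90)
circ('squeezetop',230,168,262,226,140,170)
circ('rinse',260,355,308,400,40,100)
circ('pot',165,325,225,390,80,110)
circ('tube',340,258,395,302,10,40)
circ('tube1',200,230,245,275,10,40)
E
```

```text
tinA 828 665.2 310.7 r 38.1 med [665.6 311.4  82.6]
tinB 910 492.9 263.1 r 37.9 med [492.4 263.9  82.7]
org 591 644.1 148.5 r 63.0 med [668.2 141.8  82.7]
turq 666 562.4 151.7 r 38.4 med [561.5 152.4  82.6]
jartop 242 602.9 19.9 r 26.5 med [601.7  22.3  99.8]
jarbody 306 624.9 -21.8 r 77.6 med [589.7  42.1  42.8]
sq 385 750.3 145.8 r 57.7 med [768.5 126.3  58.3]
squeezetop 108 786.5 107.5 r 13.6 med [782.9 111.  158.4]
rinse 795 464.7 433.4 r 35.8 med [474.6 422.8  76.1]
pot 704 626.1 477.1 r 38.5 med [621.7 479.6  96.4]
tube 556 426.0 138.5 r 62.0 med [420.8 139.4  13.5]
tube1 458 770.2 243.6 r 59.4 med [767.3 245.6  14.2]
```

View pics/crop1.png

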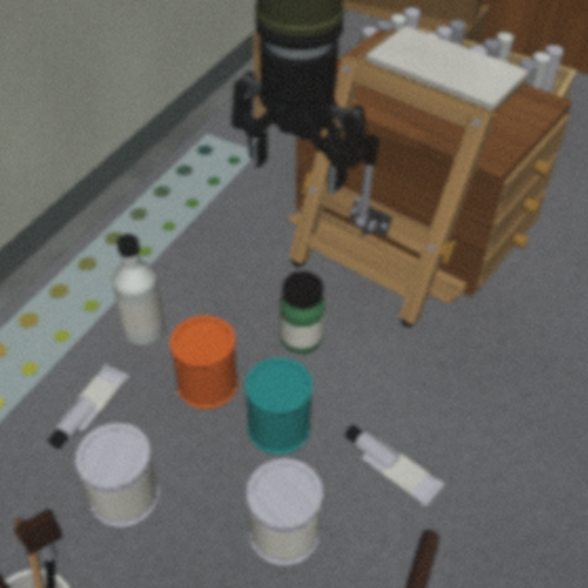

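The crop confirms the two white tins with grey lids as the pair: they measure 179 mm apart, matching the 180 mm given. The jar is at about (602,20). Next I'll fit the easel from its feet and the cloud.

```bash
python3 - <<'E'
from h import *
m=cams.camera_model('side'); Rm=cv2.Rodrigues(np.array(m['rvec'],float))[0]; C=-Rm.T@np.array(m['tvec']).ravel(); K=m['intrinsics']
def ray(u,v,z):
    d=Rm.T@np.linalg.inv(K)@[u,v,1]; return C+d*(z-C[2])/d[2]
c=lambda a,b:(180+a/2.1,60+b/2.1)
A=ray(*c(298,260),8);B=ray(*c(408,321),8);print('feet',A,B,np.linalg.norm(A-B))
P=cloud('side',np.load('pics/side.npy'))
# right upright + rail: depth samples
for nm,a,b in [('up hi',470,160),('up mid',447,215),('up lo',425,268),('rail',410,92),('rail',440,102),('railL',375,82),('upL',312,215),('hub',370,215),('rod',366,185),('rodtop',370,150),('tip',371,140),('chest edge?',485,205),('rail topR',490,115)]:
    u,v=map(int,c(a,b)); Q=P[v-1:v+2,u-1:u+2].reshape(-1,3); print(nm,(u,v),np.median(Q,0).round(1),Q.std(0).round(0))
# chest from scene
P2=cloud('scene',np.load('pics/scene.npy')); Q=P2[210:380,150:320].reshape(-1,3); T=Q[(abs(Q[:,2]-209)<5)]
print('chest top rect',len(T),cv2.minAreaRect(T[:,:2].astype(np.float32)))
Z=Q[(Q[:,2]>238)]; print('above 238',len(Z),Z.min(0),Z.max(0))
T=Q[(Q[:,2]>250)]; print(cv2.minAreaRect(T[:,:2].astype(np.float32)))
# plane fit of upright back
m2=np.zeros((400,640),np.uint8); cv2.fillPoly(m2,[np.array([c(478,130),c(488,130),c(418,300),c(408,300)],np.int32)],1)
for k in range(1):
    Q=P[m2>0]; 
    for _ in range(4):
        c0=np.median(Q,0); n=np.linalg.svd(Q-Q.mean(0))[2]; r=(Q-Q.mean(0))@n[2]; Q=Q[abs(r)<max(3,1.5*r.std())]
    print(len(Q),Q.mean(0),n)
E
```

```text
feet [670.09869344 -96.58144789   8.        ] [490.87279322 -67.4977387    8.        ] 181.570331970386
up hi (403, 136) [ 475.2 -143.4  226.1] [2. 1. 2.]
up mid (392, 162) [ 483.1 -116.3  158.3] [ 55. 226. 198.]
up lo (382, 187) [488.7 -90.4  90.6] [2. 1. 3.]
rail (375, 103) [ 567.9 -175.7  271. ] [2. 1. 2.]
rail (389, 108) [ 529.5 -171.   271.8] [2. 2. 2.]
railL (358, 99) [ 615.8 -180.2  264.7] [2. 2. 2.]
upL (328, 162) [ 660.7 -113.3   84.1] [3. 2. 3.]
hub (356, 162) [ 575.9 -111.8  125.3] [ 5. 11.  8.]
rod (354, 148) [578.4 -91.  184.1] [2. 1. 3.]
rodtop (356, 131) [577.6 -91.2 237.3] [ 85. 218. 173.]
tip (356, 126) [580.1 -92.9 248.3] [2. 3. 1.]
chest edge? (410, 157) [ 449.1 -156.2  160.4] [2. 1. 2.]
rail topR (413, 114) [ 469.  -169.2  273.9] [2. 6. 2.]
chest top rect 5326 ((574.4766845703125, -237.20849609375), (278.4560546875, 303.08074951171875), 81.51693725585938)
above 238 935 [ 464.96121986 -538.31328775  238.15100363] [1018.04996756  -93.09161421  964.96570938]
((775.8246459960938, -300.1994323730469), (137.22857666015625, 665.322021484375), 57.144744873046875)
277 [ 479.97732921 -114.9831936   163.33814301] [[ 0.14048458  0.03772459 -0.98936391]
 [ 0.11736993 -0.99286212 -0.02119205]
 [ 0.98310141  0.11314442  0.14390955]]
```

Request:
drive_tool:
  motion:
    - [0, 0, 0, 0.0754, 85]
    - [0, 0, 0, 0.0754, 85]
    - [0, 0, 0, 0.0754, 85]
    - [0, 0, 0, 0.0754, 85]
    - [0, 0, 0, 0.0754, 85]
    - [0, 0, 0, 0.0754, 85]
    - [0, 0, 0, 0.0754, 85]
    - [0, 0, 0, 0.0754, 85]
    - [0, 0, 0, 0.0754, 85]
    - [0, 0, 0, 0.0754, 85]
    - [0, 0, 0, 0.0754, 85]
    - [-0.4, -0.64, 0, 0, 85]
    - [-0.4, -0.64, 0, 0, 85]
    - [0, 0, 0, 0, 85]
    - [0, 0, 0, 0, 85]
    - [0, 0, 0, 0, 85]
  newtons: 30

```text
time: 1.43
tcp_pos: [603.1, 19.8, 231.2]
tool_rot: [180.0, 0.0, 15.3]
contact_force: [0.5, -0.9, 0.3]
finger_gap: 85.0
grasp_force: 0.0
```

```bash
python3 - <<'E'
from h import *
s,p,d=snap('wrist','w1'); P=cloud('wrist',d,s)
Q=P.reshape(-1,3); T=Q[(Q[:,2]>90)&(Q[:,2]<110)&(np.hypot(Q[:,0]-602,Q[:,1]-20)<45)]
print(len(T),T.mean(0),cv2.minEnclosingCircle(T[:,:2].astype(np.float32)))
E
```

```text
2528 [604.4001293   19.838099    99.18644607] ((603.2254028320312, 19.250751495361328), 25.05173110961914)
```

View pics/w1.png

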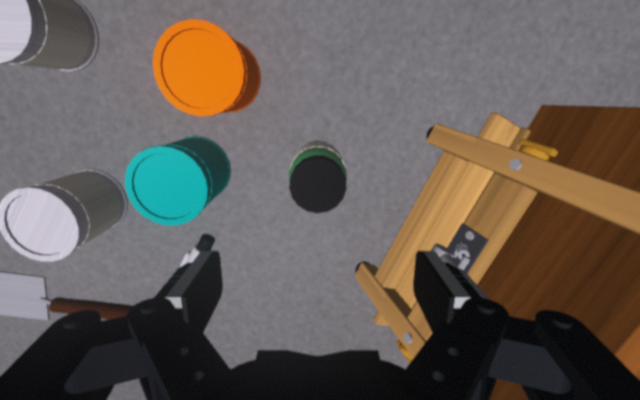

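The wrist view shows the jar's black lid at (318,183), centred under the tool with free space on both finger sides. I'll descend and grip.

Request:
drive_tool:
  motion:
    - [0, 0, 0.8, 0, 85]
    - [0, 0, 1, 0, 85]
    - [0, 0, 1, 0, 85]
    - [0, 0, 1, 0, 85]
    - [0, 0, 1, 0, 85]
    - [0, 0, 1, 0, 85]
    - [0, 0, 1, 0, 85]
    - [0, 0, 1, 0, 85]
    - [0, 0, 1, 0, 85]
    - [0, 0, 0.6, 0, 85]
    - [0, 0, 0.3, 0, 85]
    - [0, 0, 0, 0, 85]
    - [0, 0, 0, 0, 50]
    - [0, 0, 0, 0, 50]
    - [0, 0, 0, 0, 50]
    - [0, 0, 0, 0, 50]
    - [0, 0, 0, 0, 50]
    - [0, 0, 0, 0, 50]
    - [0, 0, 0, 0, 50]
  newtons: 30

```text
time: 3.07
tcp_pos: [603.8, 20.0, 38.6]
tool_rot: [179.9, -0.1, 15.3]
contact_force: [-0.3, -1.7, 6.6]
finger_gap: 54.8
grasp_force: 33.1
```

Request:
drive_tool:
  motion:
    - [0, 0, -0.5, 0, 50]
    - [0, 0, -1, 0, 50]
    - [0, 0, -1, 0, 50]
    - [0, 0, -1, 0, 50]
    - [0, 0, -1, 0, 50]
    - [0, 0, -1, 0, 50]
    - [0, 0, -0.5, 0, 50]
    - [0, 0, 0, 0, 50]

```text
time: 3.73
tcp_pos: [603.8, 20.7, 159.9]
tool_rot: [180.0, -0.2, 15.4]
contact_force: [0.8, 0.1, -2.8]
finger_gap: 55.0
grasp_force: 32.6
```

Request:
drive_tool:
  motion:
    - [0.08, -0.4, 0, 0, 50]
    - [0.15, -0.8, 0, 0, 50]
    - [0.17, -1, 0, 0, 50]
    - [0.17, -1, 0, 0, 50]
    - [0.17, -1, 0, 0, 50]
    - [0.17, -1, 0, 0, 50]
    - [0.17, -1, 0, 0, 50]
    - [0.17, -1, 0, 0, 50]
    - [0.17, -1, 0, 0, 50]
    - [0.17, -1, 0, 0, 50]
    - [0.17, -1, 0, 0, 50]
    - [0.17, -1, 0, 0, 50]
    - [0.17, -1, 0, 0, 50]
    - [0.15, -0.6, 0, 0, 50]
    - [0.08, -0.4, 0, 0, 50]
    - [0, 0, 0, 0, 50]
    - [0, 0, 0, 0, 50]
    - [0, 0, 0, 0, 50]

```text
time: 5.23
tcp_pos: [578.2, 285.5, 157.0]
tool_rot: [179.9, 0.0, 15.2]
contact_force: [1.0, -0.6, -3.0]
finger_gap: 55.2
grasp_force: 32.5
```

```bash
python3 - <<'E'
from h import *
def tin(P,x,y):
    Q=P.reshape(-1,3); T=Q[(Q[:,2]>79)&(Q[:,2]<91)&(np.hypot(Q[:,0]-x,Q[:,1]-y)<50)]
    print(len(T), cv2.minEnclosingCircle(T[:,:2].astype(np.float32)),np.median(T,0))
s=status.read_state();print(s['tcp_pos'],s['finger_gap'],s['grasp_force'])
for n in('scene','wrist'):
    s,p,d=snap(n,n+'2');P=cloud(n,d,s);print(n);tin(P,666,311);tin(P,492,263)
E
```

```text
[578.17022394 285.47172867 156.97251809] 55.22241976540638 32.52737173810601
scene
312 ((662.97705078125, 309.0036926269531), 38.93263626098633) [664.15388183 309.43525593  85.16662428]
284 ((492.2854919433594, 261.77850341796875), 38.881954193115234) [491.56014143 260.6465657   85.15114006]
wrist
12428 ((666.0093994140625, 310.2601013183594), 37.43772888183594) [667.87601416 310.65792595  81.9501889 ]
0 ((0.0, 0.0), 0.0) [nan nan nan]
  return _methods._mean(a, axis=axis, dtype=dtype,
  ret = um.true_divide(
```

Request:
drive_tool:
  motion:
    - [0, 0, 0.5, 0, 50]
    - [0, 0, 1, 0, 50]
    - [0, 0, 1, 0, 50]
    - [0, 0, 1, 0, 50]
    - [0, 0, 1, 0, 50]
    - [0, 0, 0.6, 0, 50]
    - [0, 0, 0.4, 0, 50]
    - [0, 0, 0.2, 0, 50]
    - [0, 0, 0.15, 0, 50]
    - [0, 0, 0.05, 0, 50]
    - [0, 0, 0, 0, 50]
    - [0, 0, 0, 0, 50]

```text
time: 6.33
tcp_pos: [578.3, 287.6, 40.1]
tool_rot: [-180.0, -0.1, 15.4]
contact_force: [-0.4, 0.2, -2.3]
finger_gap: 54.8
grasp_force: 32.5
```

Request:
drive_tool:
  motion:
    - [0, 0.05, 0.06, 0, 50]
    - [0, 0, 0.04, 0, 50]
    - [0, 0, 0, 0, 50]
    - [0, 0, 0, 0, 50]

```text
time: 6.67
tcp_pos: [578.7, 286.6, 38.6]
tool_rot: [-180.0, -0.1, 15.3]
contact_force: [-1.4, -0.4, 6.8]
finger_gap: 54.7
grasp_force: 33.3
```

Request:
drive_tool:
  motion:
    - [0, 0, 0, 0, 60]
    - [0, 0, 0, 0, 66]
    - [0, 0, 0, 0, 75]
    - [0, 0, 0, 0, 85]
    - [0, 0, 0, 0, 85]
    - [0, 0, 0, 0, 85]
    - [0, 0, 0, 0, 85]
    - [0, 0, -0.5, 0, 85]
    - [0, 0, -1, 0, 85]
    - [0, 0, -1, 0, 85]
    - [0, 0, -1, 0, 85]
    - [0, 0, -1, 0, 85]
    - [0, 0, -1, 0, 85]
    - [0, 0, -1, 0, 85]
    - [0, 0, -1, 0, 85]
    - [0, 0, -1, 0, 85]
    - [0, 0, -1, 0, 85]
    - [0, 0, -1, 0, 85]
    - [0, 0, -0.5, 0, 85]
    - [0, 0, 0, 0, 85]

```text
time: 8.33
tcp_pos: [579.1, 286.8, 260.5]
tool_rot: [-179.9, -0.3, 15.3]
contact_force: [-0.6, -0.4, 0.3]
finger_gap: 85.2
grasp_force: 0.0
```

```bash
python3 - <<'E'
from h import *
for n in('wrist','side'):
    s,p,d=snap(n,n+'3');P=cloud(n,d,s); Q=P.reshape(-1,3)
    for nm,x,y,a,b in [('A',666,311,79,91),('B',492,263,79,91),('jar',579,287,92,110)]:
        T=Q[(Q[:,2]>a)&(Q[:,2]<b)&(np.hypot(Q[:,0]-x,Q[:,1]-y)<50)]
        if len(T): print(n,nm,len(T),cv2.minEnclosingCircle(T[:,:2].astype(np.float32)),np.median(T,0))
print(s['tcp_pos'],s['tool_rot'],s['qpos'])
# easel: wood points from side
P=cloud('side',d)
# rail: highest points
Q=P[60:240,310:440].reshape(-1,3)
T=Q[(Q[:,2]>248)&(Q[:,2]<285)&(Q[:,1]<-140)&(Q[:,1]>-215)]
print('rail',len(T),T.mean(0),cv2.minAreaRect(T[:,:2].astype(np.float32)))
for h in range(190,255,10):
    T=Q[(abs(Q[:,2]-h)<5)&(abs(Q[:,0]-579)<15)&(Q[:,1]>-130)]; print(h,len(T),T.mean(0) if len(T) else '')
E
```

```text
wrist A 5505 ((666.2018432617188, 310.2746276855469), 37.49414825439453) [667.50293125 310.60965386  81.91261348]
wrist B 3553 ((492.9314880371094, 262.298583984375), 37.766571044921875) [493.64181428 262.5231616   81.72505411]
wrist jar 2090 ((578.2175903320312, 286.2096862792969), 24.856992721557617) [579.45317038 286.49004015  99.26512306]
side A 866 ((665.8667602539062, 310.78509521484375), 37.9331169128418) [664.99822185 311.73314513  82.58408677]
side B 952 ((492.2763671875, 262.70172119140625), 38.0633544921875) [492.01459672 263.58803189  82.41843556]
side jar 430 ((577.876708984375, 287.3433837890625), 25.368738174438477) [576.37311365 288.97359665  99.66054369]
[578.44301164 286.50390961 258.42156206] [-1.79969336e+02 -1.28901276e-01  1.53497572e+01] [ -31.70363468   29.64511132    5.45909505   80.30445467   -2.87375796
   70.05282289 -100.63092462]
rail 950 [ 559.4891991  -174.25612177  267.53815739] ((565.8568115234375, -181.18112182617188), (35.23062515258789, 202.6968231201172), 81.14822387695312)
190 13 [578.79173831 -92.61921928 189.64478132]
200 14 [577.2877941  -93.06599368 200.5319491 ]
210 10 [578.11938031 -93.39674861 209.34727444]
220 20 [576.40217788 -92.25675255 220.14763589]
230 20 [576.55617297 -92.33820111 230.1619888 ]
240 24 [577.38928858 -92.82979653 240.24903764]
250 22 [578.22968489 -95.98768915 248.20394047]
```

View pics/side3.png

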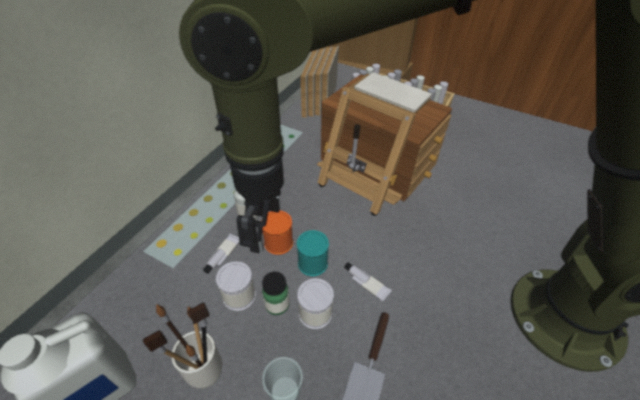

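The side view shows the jar at (275,293), upright in line between the white tins, within about 1 mm of the middle. Nothing else has moved. The easel and its kickstand, with the toe at (357,130), are now fully visible. Next is the kickstand: turn the tool, close the fingers and travel there high.

Request:
drive_tool:
  motion:
    - [0, 0, -0.2, -0.0731, 0]
    - [0, 0, -0.3, -0.0731, 0]
    - [0, 0, -0.3, -0.0731, 0]
    - [0, 0, -0.3, -0.0731, 0]
    - [0, 0, -0.3, -0.0731, 0]
    - [0, 0, -0.3, -0.0731, 0]
    - [0, 0, -0.2, -0.0731, 0]
    - [0, 0, -0.2, -0.0731, 0]
    - [0, 0, -0.1, -0.0731, 0]
    - [0, 0, 0, -0.0731, 0]
    - [0, 0, 0, 0, 0]
    - [0, 0, 0, 0, 0]

```text
time: 9.43
tcp_pos: [577.7, 286.0, 299.7]
tool_rot: [-179.9, 0.1, 80.9]
contact_force: [-0.2, -0.5, -0.8]
finger_gap: 0.1
grasp_force: 0.0
```

Request:
drive_tool:
  motion:
    - [-0.5, 0.07, 0, 0, 0]
    - [-1, 0.14, 0, 0, 0]
    - [-1, 0.14, 0, 0, 0]
    - [-1, 0.14, 0, 0, 0]
    - [-1, 0.14, 0, 0, 0]
    - [-1, 0.14, 0, 0, 0]
    - [-1, 0.14, 0, 0, 0]
    - [-1, 0.14, 0, 0, 0]
    - [-1, 0.14, 0, 0, 0]
    - [-1, 0.14, 0, 0, 0]
    - [-1, 0.14, 0, 0, 0]
    - [-1, 0.14, 0, 0, 0]
    - [-1, 0.14, 0, 0, 0]
    - [-1, 0.14, 0, 0, 0]
    - [-1, 0.14, 0, 0, 0]
    - [-1, 0.14, 0, 0, 0]
    - [-1, 0.14, 0, 0, 0]
    - [-1, 0.14, 0, 0, 0]
    - [-0.5, 0.07, 0, 0, 0]
    - [0, 0, 0, 0, 0]

```text
time: 11.1
tcp_pos: [571.8, -80.6, 301.0]
tool_rot: [-180.0, 0.1, 80.8]
contact_force: [0.6, 0.2, 0.3]
finger_gap: -0.2
grasp_force: 0.0
```

Request:
drive_tool:
  motion:
    - [-0.8, 0.14, 0, 0, 0]
    - [-1, 0.15, 0, 0, 0]
    - [-0.8, 0.14, 0, 0, 0]
    - [0, 0, 0, 0, 0]
    - [0, 0, 0, 0, 0]
    - [0, 0, 0, 0, 0]

```text
time: 11.6
tcp_pos: [573.1, -127.8, 301.2]
tool_rot: [-180.0, -0.1, 81.2]
contact_force: [0.1, 0.1, -0.5]
finger_gap: -0.1
grasp_force: 0.0
```

```bash
python3 - <<'E'
from h import *
s,p,d=snap('wrist','w4'); P=cloud('wrist',d,s); print(s['tcp_pos'],s['tool_rot'])
Q=P[50:].reshape(-1,3)
T=Q[(Q[:,2]>241)&(Q[:,2]<253)&(abs(Q[:,0]-578)<30)&(abs(Q[:,1]+97)<35)]
print('toe end',len(T)); 
if len(T): print(T.mean(0),T.min(0),T.max(0))
T=Q[(Q[:,2]>245)&(Q[:,2]<290)&(Q[:,1]<-140)&(Q[:,1]>-230)&(abs(Q[:,0]-565)<70)]
print('rail',len(T),T.mean(0) if len(T) else '', T.max(0) if len(T) else '')
E
```

```text
[ 573.10400308 -127.7573317   301.17280098] [-1.79984482e+02 -7.74026608e-02  8.12190730e+01]
toe end 475
[579.06045067 -97.38695074 247.69190793] [ 571.60925194 -105.24183923  241.28591484] [586.32823337 -90.68062324 249.94709662]
rail 899 [ 563.44039241 -171.90943565  260.56411302] [ 634.99819098 -158.77230014  274.42391514]
```

View pics/w4.png

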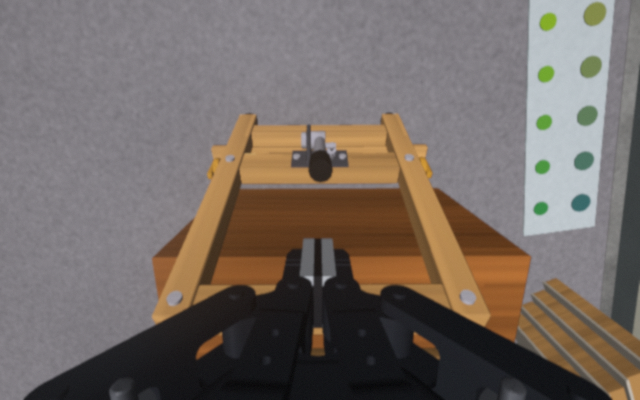

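The wrist view shows the closed fingertips at (318,255), between the top rail and the toe (319,163), with a clear drop in between. I'll descend.

Request:
drive_tool:
  motion:
    - [-0.2, 0.03, 0.5, 0, 0]
    - [0, 0, 1, 0, 0]
    - [0, 0, 1, 0, 0]
    - [0, 0, 0.7, 0, 0]
    - [0, 0, 0.5, 0, 0]
    - [0, 0, 0.3, 0, 0]
    - [0, 0, 0, 0, 0]
    - [0, 0, 0, 0, 0]

```text
time: 12.32
tcp_pos: [573.2, -133.7, 221.5]
tool_rot: [180.0, -0.0, 81.2]
contact_force: [0.1, -0.2, -0.5]
finger_gap: -0.1
grasp_force: 0.0
```

Request:
drive_tool:
  motion:
    - [0.4, 0, 0, 0, 0]
    - [0.4, 0, 0, 0, 0]
    - [0.4, 0, 0, 0, 0]
    - [0.4, 0, 0, 0, 0]
    - [0.4, 0, 0, 0, 0]
    - [0.4, 0, 0, 0, 0]
    - [0.41, 0, 0.12, 0, 0]
    - [0.41, 0, 0.12, 0, 0]
    - [0.41, 0, 0.12, 0, 0]
    - [0.36, 0, 0.24, 0, 0]
    - [0.36, 0, 0.24, 0, 0]
    - [0.36, 0, 0.24, 0, 0]

```text
time: 13.32
tcp_pos: [587.4, -39.9, 198.9]
tool_rot: [-180.0, -0.0, 81.1]
contact_force: [-0.5, 0.2, 0.6]
finger_gap: 0.1
grasp_force: 0.0
```

Request:
drive_tool:
  motion:
    - [0.29, 0, 0.32, 0, 0]
    - [0.29, 0, 0.32, 0, 0]
    - [0.29, 0, 0.32, 0, 0]
    - [0.2, 0, 0.39, 0, 0]
    - [0.2, 0, 0.39, 0, 0]
    - [0.2, 0, 0.39, 0, 0]
    - [0.1, 0, 0.42, 0, 0]
    - [0.1, 0, 0.42, 0, 0]
    - [0, 0, 0, 0, 0]
    - [0, 0, 0, 0, 0]

```text
time: 14.15
tcp_pos: [592.2, -7.9, 139.6]
tool_rot: [-179.9, 0.0, 81.1]
contact_force: [0.7, -0.2, 0.1]
finger_gap: -0.0
grasp_force: 0.0
```

```bash
python3 - <<'E'
from h import *
s,p,d=snap('side','side5'); snap('wrist','w5')
im=np.hstack([cv2.resize(cv2.imread('pics/side5.png')[70:240,280:450],(400,400)),cv2.resize(cv2.imread('pics/w5.png')[0:400,120:520],(400,400))]); cv2.imwrite('pics/c5.png',im)
E
```

```text
(no output)
```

View pics/c5.png

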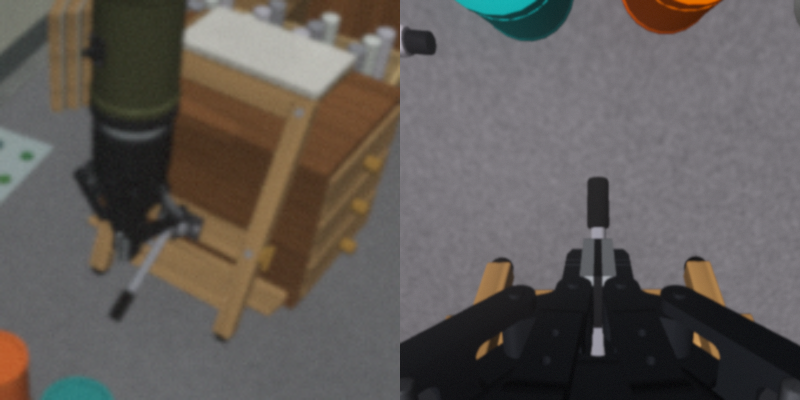

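The combined crop shows the kickstand swung down: toe at (120,305) in the left half, leg well below horizontal in the right half. The easel still leans on the chest. I'll go up, over the rail, and turn the fingers across it.

Request:
drive_tool:
  motion:
    - [0, 0, -0.6, 0, 0]
    - [0, 0, -1, 0, 0]
    - [0, 0, -1, 0, 0]
    - [0, 0, -1, 0, 0]
    - [0, 0, -1, 0, 0]
    - [0, 0, -1, 0, 0]
    - [0, 0, -1, 0, 0]
    - [0, 0, -1, 0, 0]
    - [0, 0, -1, 0, 0]
    - [-0.4, 0, 0, 0, 0]
    - [-1, 0, 0, 0, 0]
    - [-1, 0, 0, 0, 0]
    - [-1, 0, 0, 0, 0]
    - [-1, 0, 0, 0, 0]
    - [-1, 0, 0, 0, 0]
    - [-1, 0, 0, 0, 0]
    - [-1, 0, 0, 0, 0]
    - [-1, 0, 0, 0, 0]
    - [-0.4, 0, 0, 0, 0]

```text
time: 15.83
tcp_pos: [564.3, -185.7, 312.2]
tool_rot: [-180.0, 0.1, 80.9]
contact_force: [-0.0, -1.1, 0.1]
finger_gap: 0.2
grasp_force: 0.0
```

Request:
drive_tool:
  motion:
    - [0, 0, 0, -0.0769, 60]
    - [0, 0, 0, -0.0769, 60]
    - [0, 0, 0, -0.0769, 60]
    - [0, 0, 0, -0.0769, 60]
    - [0, 0, 0, -0.0769, 60]
    - [0, 0, 0, -0.0769, 60]
    - [0, 0, 0, -0.0769, 60]
    - [0, 0, 0, -0.0769, 60]
    - [0, 0, 0, -0.0769, 60]
    - [0, 0, 0, -0.0769, 60]
    - [0, 0, 0, -0.0769, 60]
    - [0, 0, 0, -0.0769, 60]
    - [0, 0, 0, -0.0769, 60]
    - [0, 0, 0, 0, 60]
    - [0, 0, 0, 0, 60]

```text
time: 17.08
tcp_pos: [565.4, -181.5, 312.2]
tool_rot: [180.0, 0.0, 170.9]
contact_force: [0.7, 0.2, 0.1]
finger_gap: 59.9
grasp_force: 0.0
```

```bash
cat > e.py <<'E'
from h import *
from scipy.optimize import least_squares
# fit easel (feet mid x,y, yaw, lean) to back-face uprights + rail/toe using 'side' depth
def look(tag):
    s,p,d=snap('side',tag); print(s['tcp_pos'],s['tool_rot'],s['contact_force'].round(1),s['wrist_torque'].round(2),s['finger_gap'])
    return p,cloud('side',d)
E
python3 - <<'E'
from e import *
p,P=look('side6')
Q=P[60:250,280:450].reshape(-1,3); O=np.array([580.5,-82]); ux=np.array([.988,-.154]); uy=np.array([.154,.988])
a=(Q[:,:2]-O)@ux; b=(Q[:,:2]-O)@uy; z=Q[:,2]
print('rail', [(h,round(np.max(b[(abs(a)<60)&(abs(z-h)<3)&(b<-60)&(b>-130)],initial=-999),1)) for h in range(238,284,6)])
for sg in(-1,1):
  for h in range(30,230,30):
    m=(abs(a-sg*90)<18)&(abs(z-h)<5)&(b>-115)&(b<40); print(sg,h,m.sum(),a[m].mean().round(1) if m.sum() else '',np.percentile(b[m],[10,50,90]).round(1) if m.sum() else '')
m=(abs(a)<15)&(z>40)&(z<120)&(b>15)&(b<130); print('leg',m.sum(),np.c_[a,b,z][m][np.argsort(z[m])][::8].round(0).tolist())
s,p,d=snap('wrist','w6'); Q=cloud('wrist',d,s).reshape(-1,3); b=(Q[:,:2]-O)@uy; a=(Q[:,:2]-O)@ux;z=Q[:,2]
m=(z>200)&(z<242)&(b<-75)&(b>-190)&(abs(a)<60); print('near front', m.sum()); 
for lo in range(-190,-70,10):
    k=m&(b>=lo)&(b<lo+10); print(lo,k.sum(),z[k].max() if k.sum() else '')
E
```

```text
[ 565.42663236 -181.49561502  312.24229982] [1.79978558e+02 3.15567605e-03 1.70908147e+02] [0.7 0.2 0.1] [-0.01  0.01  0.01] 59.915682840738825
rail [(238, np.float64(-999.0)), (244, np.float64(-999.0)), (250, np.float64(-999.0)), (256, np.float64(-87.1)), (262, np.float64(-86.3)), (268, np.float64(-86.5)), (274, np.float64(-89.5)), (280, np.float64(-91.2))]
-1 30 55 -93.0 [-94.5  -2.5   1.8]
-1 60 58 -91.8 [-93.6 -13.7 -10.2]
-1 90 56 -93.9 [-94.4 -26.3 -21.6]
-1 120 88 -93.7 [-94.1 -37.5 -32.6]
-1 150 63 -93.7 [-93.6 -48.5 -44.7]
-1 180 59 -94.0 [-94.2 -60.6 -56.3]
-1 210 76 -95.5 [-108.5  -74.5  -68.7]
1 30 52 89.2 [-94.  -10.7   2.5]
1 60 40 84.4 [-23.7 -11.4  -8.5]
1 90 46 87.7 [-92.8 -25.7 -20.5]
1 120 73 87.0 [-93.5 -37.8 -31.4]
1 150 55 85.1 [-93.3 -50.6 -44.7]
1 180 53 85.0 [-92.2 -59.9 -55.4]
1 210 69 84.0 [-109.1  -82.9  -67.9]
leg 163 [[-6.0, 93.0, 58.0], [-7.0, 81.0, 64.0], [-8.0, 87.0, 66.0], [-0.0, 90.0, 68.0], [-8.0, 87.0, 70.0], [-7.0, 73.0, 73.0], [-5.0, 67.0, 75.0], [0.0, 86.0, 75.0], [1.0, 71.0, 78.0], [-4.0, 61.0, 80.0], [4.0, 68.0, 81.0], [-0.0, 69.0, 85.0], [1.0, 50.0, 87.0], [-3.0, 42.0, 90.0], [-4.0, 35.0, 93.0], [1.0, 42.0, 96.0], [3.0, 34.0, 99.0], [4.0, 29.0, 102.0], [-4.0, 17.0, 105.0], [1.0, 20.0, 108.0], [3.0, 18.0, 112.0]]
near front 14072
-190 2829 233.7092869143922
-180 2484 223.14798556084372
-170 1627 211.69617855809437
-160 1760 212.10851409317382
-150 1924 211.7339845679679
-140 1902 211.6137512708874
-130 1546 211.9585686466794
-120 0 
-110 0 
-100 0 
-90 0 
-80 0
```

View pics/w6.png

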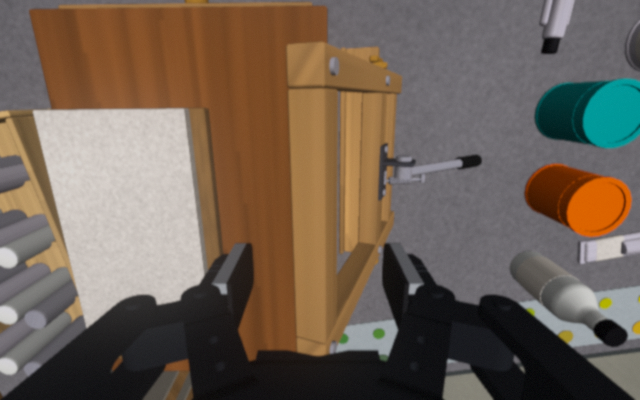

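```bash
python3 - <<'E'
from e import *
s={'tcp_pos':[565.43,-181.5,312.24],'tool_rot':[179.98,0,170.91]}
Q=cloud('wrist',np.load('pics/w6.npy'),s).reshape(-1,3); O=np.array([580.5,-82]); ux=np.array([.988,-.154]); uy=np.array([.154,.988]);b=(Q[:,:2]-O)@uy; a=(Q[:,:2]-O)@ux;z=Q[:,2]
for lo in range(-80,81,20):
    k=(z>248)&(z<290)&(b<-70)&(b>-140)&(abs(a-lo)<8)
    if k.sum(): i=z[k].argmax(); print(lo,k.sum(),np.percentile(b[k],[1,50,99]).round(1),np.percentile(z[k],[1,99]).round(1),'b at zmax',b[k][i].round(1))
k=(z>262)&(b<-70)&(b>-140)&(z<290); print('a range',np.percentile(a[k],[.3,99.7]))
E
```

```text
-80 1731 [-116.6 -102.4  -86.2] [249.7 278.7] b at zmax -98.3
-60 1509 [-116.6 -103.1  -89.3] [258.9 278.6] b at zmax -98.3
-40 1363 [-116.4 -103.2  -89.1] [258.5 278.7] b at zmax -99.4
-20 1223 [-116.2 -103.3  -89.5] [259.8 278.8] b at zmax -98.9
0 1126 [-116.1 -102.9  -89.2] [259.8 278.8] b at zmax -97.7
20 1038 [-116.1 -103.   -88.9] [259.1 278.6] b at zmax -98.3
40 965 [-115.9 -102.6  -88.7] [258.6 278.8] b at zmax -98.3
60 883 [-115.8 -102.1  -88.4] [258.9 278.6] b at zmax -97.0
80 890 [-115.5 -100.9  -84.7] [249.3 278.6] b at zmax -98.9
a range [-99.02996716  90.35961028]
```

The wrist view confirms the fingers straddling the rail, with the front tip at (235,265) and the back tip at (400,265). The rail runs between them at column ~315, and the front finger is clear of the sketchbooks. The kickstand is down at its stop. I'll descend over the rail.

Request:
drive_tool:
  motion:
    - [0.22, -0.12, 0, 0, 55]
    - [0, 0, 0.5, 0, 50]
    - [0, 0, 0.8, 0, 45]
    - [0, 0, 0.8, 0, 44]
    - [0, 0, 0.6, 0, 44]
    - [0, 0, 0.5, 0, 44]
    - [0, 0, 0.4, 0, 44]
    - [0, 0, 0, 0, 40]
    - [0, 0, 0, 0, 36]
    - [0, 0, 0, 0, 36]
    - [0, 0, 0, 0, 36]
  newtons: 25

```text
time: 18.1
tcp_pos: [561.2, -183.4, 241.1]
tool_rot: [-180.0, 0.1, 171.1]
contact_force: [-0.2, -1.1, 0.9]
finger_gap: 36.3
grasp_force: 0.0
```

Request:
drive_tool:
  motion:
    - [0, 0.25, -0.084, 0, 36]
    - [0, 0.25, -0.084, 0, 36]
    - [0, 0.25, -0.084, 0, 36]
    - [0, 0.25, -0.084, 0, 35]
    - [0, 0.25, -0.084, 0, 35]
    - [0, 0.25, -0.061, 0, 35]
    - [0, 0.25, -0.061, 0, 34]
    - [0, 0.25, -0.061, 0, 34]
    - [0, 0.25, -0.061, 0, 34]
    - [0, 0.25, -0.061, 0, 33]
    - [0, 0.255, -0.037, 0, 33]
    - [0, 0.255, -0.037, 0, 32]
    - [0, 0.255, -0.037, 0, 32]
    - [0, 0.255, -0.037, 0, 31]
    - [0, 0.255, -0.037, 0, 31]
    - [0, 0, 0, 0, 30]
    - [0, 0, 0, 0, 30]

```text
time: 19.52
tcp_pos: [572.5, -108.3, 258.5]
tool_rot: [180.0, -0.0, 171.2]
contact_force: [-0.4, -0.4, 0.4]
finger_gap: 30.4
grasp_force: 0.0
```

Request:
drive_tool:
  motion:
    - [0, 0.26, -0.015, 0, 30]
    - [0, 0.26, -0.015, 0, 30]
    - [0, 0.26, -0.015, 0, 29]
    - [0, 0.26, -0.01, 0, 29]
    - [0, 0.15, 0, 0, 28]
    - [0, 0.1, 0, 0, 28]
    - [0, 0, 0, 0, 28]
    - [0, 0, 0, 0, 28]
    - [0, 0, 0, 0, 26]
    - [0, 0, 0, 0, 25]

```text
time: 20.35
tcp_pos: [576.3, -83.7, 259.6]
tool_rot: [-180.0, -0.0, 171.1]
contact_force: [-0.3, -1.5, -0.9]
finger_gap: 25.2
grasp_force: 0.0
```

```bash
cat > m.py <<'E'
from e import *
import sys
t=sys.argv[1]
p,P=look('side'+t)
O=np.array([580.5,-82]); ux=np.array([.988,-.154]); uy=np.array([.154,.988])
Q=P[40:250,260:460].reshape(-1,3); a=(Q[:,:2]-O)@ux; b=(Q[:,:2]-O)@uy; z=Q[:,2]
for sg,n in((-94,'L'),(86,'R')):
    H=[];B=[]
    for h in range(70,270,10):
        m=(abs(a-sg)<9)&(abs(z-h)<5)&(b>-35)&(b<40)
        if m.sum()>8: H.append(h);B.append(np.median(b[m]))
    c=np.polyfit(H,B,1); print(n,len(H),'slope deg',np.degrees(np.arctan(c[0])).round(2),'b@11',np.polyval(c,11).round(1),'b@283',np.polyval(c,283).round(1),np.round(B,0))
s,p,d=snap('wrist','w'+t)
im=np.hstack([cv2.resize(cv2.imread(f'pics/side{t}.png')[40:240,260:460],(400,400)),cv2.resize(cv2.imread(f'pics/w{t}.png')[0:400,120:520],(400,400))]); cv2.imwrite(f'pics/c{t}.png',im)
E
python3 m.py 7
```

```text
[576.34083104 -83.69610523 259.55020219] [-1.79985968e+02 -3.87521048e-03  1.71082704e+02] [-0.3 -1.5 -0.9] [0.02 0.04 0.03] 25.247424676700163
L 20 slope deg -0.67 b@11 10.3 b@283 7.1 [ 9. 10.  9. 10. 10. 10.  8.  9.  9.  8.  8.  9.  8.  8.  7.  7.  8.  8.
  8.  8.]
R 20 slope deg -0.63 b@11 10.5 b@283 7.5 [ 8.  9. 10. 10. 11. 11. 10.  9. 10.  8.  9.  7.  9.  8.  7.  8.  8.  8.
  8.  8.]
```

View pics/c7.png

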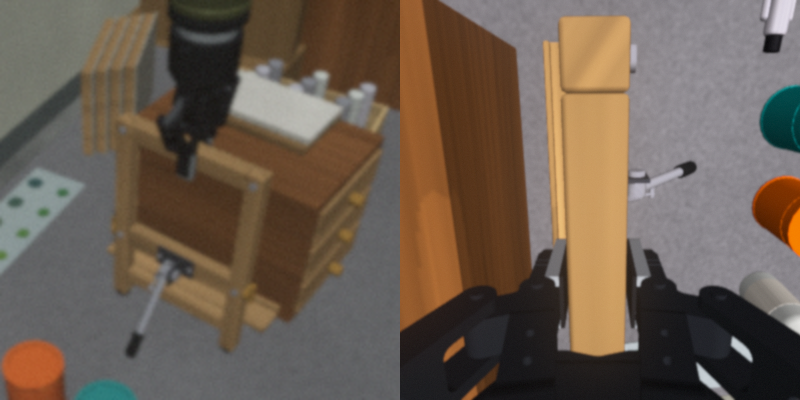

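The crop shows the easel nearly plumb, resting on the front finger: the left half shows it clear of the chest, and the right half shows the rail between the pads. It still leans 0.65° forward, so I'll move 1.4 mm and grip.

Request:
drive_tool:
  motion:
    - [0, 0.04, 0, 0, 25]
    - [0, 0.03, 0, 0, 25]
    - [0, 0, 0, 0, 24]
    - [0, 0, 0, 0, 22]
    - [0, 0, 0, 0, 20]
    - [0, 0, 0, 0, 18]
    - [0, 0, 0, 0, 18]
    - [0, 0, 0, 0, 18]
    - [0, 0, 0, 0, 18]
    - [0, 0, 0, 0, 18]
  newtons: 40

```text
time: 21.28
tcp_pos: [576.7, -81.7, 259.7]
tool_rot: [180.0, 0.0, 171.1]
contact_force: [-1.0, 0.6, 1.8]
finger_gap: 21.7
grasp_force: 39.8
```

```bash
python3 m.py 8
```

```text
[576.68830082 -81.7403298  259.7010473 ] [1.79989330e+02 1.16752243e-02 1.71124775e+02] [-1.   0.6  1.8] [ 0.39 -0.    0.19] 21.70931222750344
L 20 slope deg -0.17 b@11 10.4 b@283 9.6 [11. 10. 10. 10. 10. 12. 10. 10. 10. 10. 10. 10. 10. 10. 10. 10. 10.  9.
 10. 10.]
R 20 slope deg -0.43 b@11 11.3 b@283 9.3 [10. 10. 11. 12. 11. 12. 10. 10. 10. 10. 10. 10.  9.  9. 11. 10. 10. 10.
  9. 10.]
```

Request:
drive_tool:
  motion:
    - [0, 0.02, 0.01, 0, 18]
    - [0, 0, 0, 0, 18]
    - [0, 0, 0, 0, 18]
    - [0, 0, 0, 0, 18]
    - [0, 0, 0, 0, 18]
    - [0, 0, 0, 0, 18]

```text
time: 21.88
tcp_pos: [576.8, -81.5, 259.6]
tool_rot: [-180.0, 0.0, 171.1]
contact_force: [-2.5, 0.8, 4.8]
finger_gap: 22.0
grasp_force: 40.2
```

```bash
python3 m.py 9; cp pics/side9.png pics/final.png
```

```text
[576.77424504 -81.5150241  259.61417628] [-1.79999039e+02  2.28352980e-02  1.71114932e+02] [-2.5  0.8  4.8] [0.25 0.22 0.24] 22.033451440775348
L 20 slope deg -0.22 b@11 10.7 b@283 9.6 [ 9. 10. 10. 10. 11. 12. 10. 10. 10. 10. 10. 10. 10. 10.  9. 10. 10. 10.
  9. 10.]
R 20 slope deg -0.39 b@11 11.5 b@283 9.6 [11.  9. 11. 11. 12. 12. 11.  9. 10.  9. 10. 11. 11. 10. 10. 11. 10. 10.
  9. 10.]
```

View pics/final.png

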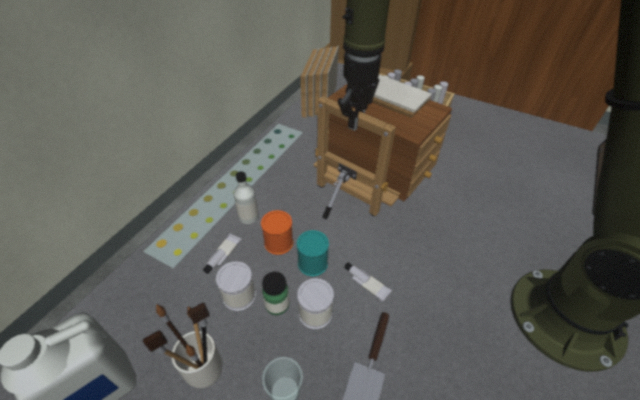

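The final view shows the easel plumb and held at (355,115), the kickstand down with its toe at (327,213), the jar between the tins at (275,293), and nothing else disturbed. I'm handing in.

```bash
python3 -c "
from rig import arm
print(arm.job_done())"
```

```text
the job is handed in; nothing more can be done
None
```

The job is handed in: the jar stands within about 1 mm of the middle between the two white tins, the kickstand is down at its stop, and the easel is held by its top rail, plumb to about 0.3° on its own feet and clear of the chest.

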